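# Clear the glue-up jig and slide the billet home

### The job

The jig on the bench is cluttered: first lower the amber glue bottle gently into the deep wooden caddy beside the tin, keeping it upright, and set the hand plane on its sole flat inside the shallow tray, without letting the billet bump either of them. Then slide the maple billet along the jig until it sits fully home in the corner, flush against both the long fence and the stop block. Leave the spray can, tape roll, brush and tin where they are.

Things in the scene. Friction and masses are not known exactly. Their poses are not given: they have to be found in the camera images.
- jig: Plywood board 170 (x) x 620 (y) x 12 mm thick, fixed to the bench, with a wooden fence along its whole far (+x) edge. Origin: centre of the board's underside (on the bench). The board's top is at z = 12 mm; the fence's inner face is the plane x = +65 mm, the fence is 20 mm thick and its top is at z = 42 mm. y runs along the fence.
- stop: Wooden stop block fixed on the jig board near one of its ends (left or right, it varies), 70 (x) x 22 (y) x 35 mm high, square to the fence but not reaching it. Origin: centre of its underside, axes parallel to the jig's. The billet must end against its face that looks toward the middle of the jig.
- blank: Billet of pale maple, a plain block 92 (x) x 140 (y) x 45 mm high, about 0.4 kg, too wide to grasp. It lies flat on the board near the end that is farther from the stop, a little askew, long side roughly along the fence but away from it. Origin: centre of its underside. Home: its +x long face lies flat on the fence, its end face on the stop block.
- bottle: Amber glass glue bottle standing on the board between the billet and the stop: round body of 24 mm radius up to z = 70 mm, tapering to z = 86 mm, then a white cap of 15 mm radius from z = 86 to 116 mm (grip it there). About 0.16 kg. Origin: centre of its underside, z up.
- plane: Small hand plane standing on its sole on the board between the billet and the stop, lying across the jig: steel body 110 (x) x 46 (y) x 30 mm high with a dark wooden handle block on top, 80 (x) x 24 (y) mm, from z = 30 to 68 mm (grip it across y there). About 0.5 kg. Origin: centre of its underside.
- caddy: Deep open wooden box, fixed on the bench beyond the fence, left or right: outer 100 (x) x 150 (y) x 80 mm high, walls and floor 6 mm. Origin: centre of its underside. A small tin stands in its +y half; the -y half is free for the bottle.
- tray: Shallow open wooden tray, fixed on the bench beyond the fence, on the other side from the caddy: outer 90 (x) x 160 (y) x 25 mm high, walls and floor 6 mm, empty. Origin: centre of its underside. The plane fits only with its length along the tray's y.
- tin: Bystander: round steel tin, radius 27 mm, 59 mm high, standing in the +y half of the caddy. Origin: centre of its underside.
- spray_can: Bystander: white and blue spray can, radius 24 mm, 147 mm high, standing between caddy and tray. Origin: centre of its underside.
- tape: Bystander: roll of paper tape lying flat, outer radius 46 mm, 25 mm high. Origin: centre of its underside.
- brush: Bystander: glue brush 170 mm long, lying on the bench beyond one end of the fence; its length is along x. Origin: about the middle of its underside. At most 30 mm high.

How it is judged (in metres and radians):
On the way:
1. the bottle stands in the caddy and the plane lies flat in the tray, both let go (x of bottle in the frame of caddy between -0.045 and 0.045 m and y of bottle in the frame of caddy between -0.07 and 0.07 m and z of bottle in the frame of caddy below 0.015 m and angle between bottle's own z axis and vertical below 0.2 rad and x of plane in the frame of tray between -0.04 and 0.04 m and y of plane in the frame of tray between -0.07 and 0.07 m and z of plane in the frame of tray below 0.014 m and angle between plane's own z axis and vertical below 0.12 rad and contact force between the fingers and bottle below 0.1 N and contact force between the fingers and plane below 0.1 N), for 0.2 s.
At the end, for the whole second after the job is handed in: Bottle upright (11 deg) on the caddy floor; plane on its sole on the tray floor; billet flat on the board, within 4 mm of fence and stop block and 2.3 deg of parallel to the fence; all at rest and let go; each bystander within 20 mm of its start (all of step 1 and x of blank in the frame of jig between 0.015 and 0.023 m and y of blank in the frame of stop between -0.085 and 0.085 m and z of blank in the frame of jig below 0.016 m and angle between the x axis of blank and the x axis of jig, either way round below 0.04 rad and linear speed of each of bottle, plane, blank below 0.02 m/s and distance of each of spray_can, tape, brush, tin from where it was at the start of the episode below 0.02 m); the robot touches nothing.
It fails at once if the bottle is pressed hard into the caddy (over 40 N) (contact force between bottle and caddy above 40 N).
It fails at once if the bottle is dropped into the caddy (let go and falling while more than 10 mm above its floor) (x of bottle in the frame of caddy between -0.05 and 0.05 m and y of bottle in the frame of caddy between -0.075 and 0.075 m and z of bottle in the frame of caddy between 0.016 and 0.3 m and contact force between the fingers and bottle below 0.1 N and linear speed of bottle above 0.15 m/s).
It fails at once if the bottle is tipped over (more than 0.6 rad) (angle between bottle's own z axis and vertical above 0.6 rad).
It fails at once if the billet bumps the bottle or the plane (contact force between blank and bottle above 1 N or contact force between blank and plane above 1 N).
It fails at once if a bystander is moved by more than 20 mm or the can or tin is tipped (distance of any of spray_can, tape, brush, tin from where it was at the start of the episode above 0.02 m or angle between any of spray_can, tin's own z axis and vertical above 0.5 rad).
It also fails if it takes over 70 s, if anything falls off the work surface, if the arm or the gripper's body presses on something with over 40 N, if the wrist force passes 120 N, or if a joint passes its speed limit or range.

### The arm

A 6-joint arm with a two-finger parallel gripper is mounted at the origin on the work surface. World frame = base frame: x ahead of the robot, y to its left, z up, the work surface at z = 0. Lengths are in mm, angles in rad, forces in N, time in s.
With the tool pointing down it reaches from about 350 to 875 mm from the base axis. Payload 4.2 kg.
Tool frame: the origin (TCP) lies at the very end of the fingers, on their centre line; the grasp point (between the pads) lies arm.grip_depth behind it (arm.grip_depth is the distance from the TCP to the grasp point, in mm); z points along the fingers, y is the direction in which the jaws open and shut (so a half turn about z gives the same grasp; the last joint's range is limited). The gripper opens to 85 mm and grips with 20 to 120 N. Pads are 22 mm wide; open, the fingers measure 114 mm over their backs; the gripper's body (76 mm by 85 mm) begins 54 mm behind the grasp point. The pads swing forward as they close: fully open they stand 13 mm farther back than shut.
Start: joints at [1.557, 0.385, 0.008, 0, -1.194, -0.259], TCP at [168.361, 601.875, 231.312] pointing down, gripper open.
Joint ranges: [-3.14, 3.14], [-1.21, 2.06], [-1.07, 1.41], [-3.16, 2.05], [-2.99, -0.16], [-3.1, 3.1]. Speed limits (rad/s): [2.79, 2.79, 3.14, 3.14, 3.14, 3.14].

### API

Orientations are given as a unit quaternion [x, y, z, w].
In Python, from bench import arm, optics, workorder gives the robot as it stands. The module is installed in compiled form; this text tells all that it offers.
- The arm moves only by the tool play_rows, never from a script. Its arguments are lists of equal length, an entry for each row: "travel": the shift along the tool's x, y, z in m, a list of three; "rotation": the turn, a rotation vector about the tool's x, y, z in rad, a list of three; "grip": the opening, from 0 (shut) to 1 (fully open). In form: {"travel": [[x, y, z], ...], "rotation": [[rx, ry, rz], ...], "grip": [grip, ...]}. A call has 1 to 12 rows; each row shifts and turns the commanded pose from where the row before left it, along the tool's axes as they then stand; what a row does not reach is not made up. A row lasts 1/12 s, in which the tool goes at most 41.7 mm and 7.16 degrees, less where a joint would pass 70% of its speed; a pose out of reach is approached as far as the arm can. A call is refused whole if a number of a shift passes 0.0417 or a number of a turn 0.125, either way. A call with a gripper value outside its range is refused whole. The fingers move at their own pace and stop on an object; the grip force is fixed at half the most. Time passes only in rows, so rows that do not move let the fingers close. It gives the time, the measured TCP pose, the force and the opening at its end, in the units of the state.
- arm.read_state(): the state, without advancing time (a new reading comes with each control period).
- optics.get_image(name): name is "scene" or "top" or "wrist"; returns a dict with "image" (480x640x3 uint8, blue, green, red), "depth" (480x640 float32, mm along the optical axis (not along the pixel's ray), 0 where there is no reading), "camera_matrix" (3x3 intrinsics, pixels), "R" (3x3) and "t" (3): a world point X has camera coordinates R X + t; the wrist camera has in their place "hand_eye" (4x4, takes a point from camera to tool coordinates, whose origin is the TCP and whose axes are the flange's). Camera axes: x right, y down, z forward; pixel columns grow to the right and rows downward; lengths in mm; the calibration is good to about 2 mm. A picture is of the moment at which its call begins: read the wrist's pose just before it.
- workorder.job_done(): hands the job in, once; it reports no verdict.
The state is a dict: "clock": time; "joints": joint angles; "joint_vel": joint speeds; "joint_efforts": joint torques, N m; "position": TCP position; "ee_rot": TCP orientation; "contact_force": force on the tool from outside, world axes, zero at the start; "wrist_torque": the same for the moment, N m; "gripper_width": finger opening in mm.
Only numpy, scipy, OpenCV 4.12 (cv2) and the standard library are available. Lean on these libraries where they do the work, as an engineer would, in place of code of your own. Each camera call takes 0.05 s, during which the arm holds its last target. There are 200 camera calls.

## Working session

There is one attempt and no reset: what is moved stays moved. The work goes in short steps, Python scripts to look and compute and a tool call to move; the robot and the scene stay as the last step left them, time stands still between calls to the robot, and variables do not carry over. Pictures are saved under pics/ and viewed, about 8 in all and at most 12, crops included, and the job is handed in when it is done.

Besides the shell and the picture viewer there is one more tool, called after "Call:" as name(argument=value, ...), one argument or row to a line, values as JSON. play_rows: Moves the arm, as the interface text tells. Its arguments: {"type":"object","properties":{"travel":{"type":"array","items":{"type":"array","items":{"type":"number"}}},"rotation":{"type":"array","items":{"type":"array","items":{"type":"number"}}},"grip":{"type":"array","items":{"type":"number"}}},"required":["travel","rotation","grip"]}

```bash
mkdir -p pics; python3 - <<'E'
from bench import arm, optics
import cv2,numpy as np
s=arm.read_state(); print({k:np.round(v,3).tolist() for k,v in s.items()}, arm.grip_depth)
for n in ("top","scene"):
    d=optics.get_image(n); cv2.imwrite(f"pics/{n}0.png",d["image"])
    np.savez(f"{n}0.npz",**d)
    print(n,d["camera_matrix"].tolist(),np.round(d["R"],4).tolist(),np.round(d["t"],1).tolist())
E
```

```text
{'clock': 0.0, 'joints': [1.557, 0.386, 0.007, -0.0, -1.194, -0.259], 'joint_vel': [0.0, 0.001, 0.0, 0.0, 0.0, 0.0], 'joint_efforts': [0.0, -39.229, 18.841, 4.186, -0.005, -0.0], 'position': [168.237, 601.31, 230.234], 'ee_rot': [0.991, -0.136, -0.0, 0.001], 'contact_force': [-1.347, 1.048, 0.389], 'wrist_torque': [-0.0, -0.037, 0.013], 'gripper_width': 84.986} 18.700000000000003
top [[484.8337455158005, 0.0, 315.57073275223803], [0.0, 484.8337455158005, 243.0567992404435], [0.0, 0.0, 1.0]] [[-0.0046, -1.0, -0.0011], [-0.9858, 0.0047, -0.168], [0.168, 0.0003, -0.9858]] [22.2, 559.2, 971.2]
scene [[501.3313458806353, 0.0, 314.1522011329507], [0.0, 501.3313458806353, 249.25669711373115], [0.0, 0.0, 1.0]] [[-0.0182, 0.9998, -0.0098], [0.8391, 0.0099, -0.5439], [-0.5437, -0.0182, -0.8391]] [11.8, -450.1, 1505.5]
```

View pics/top0.png

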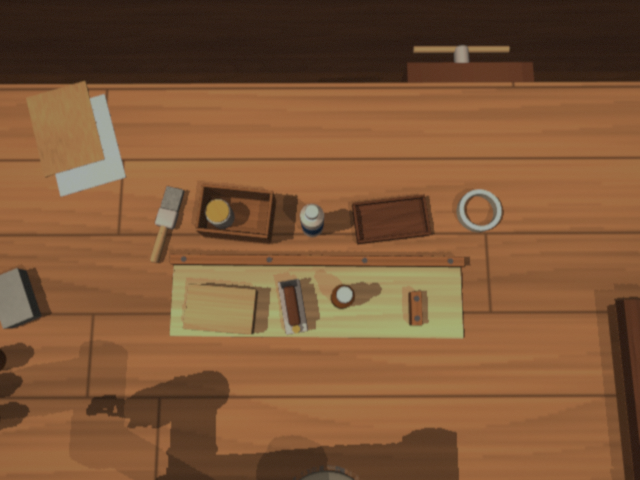

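View pics/scene0.png

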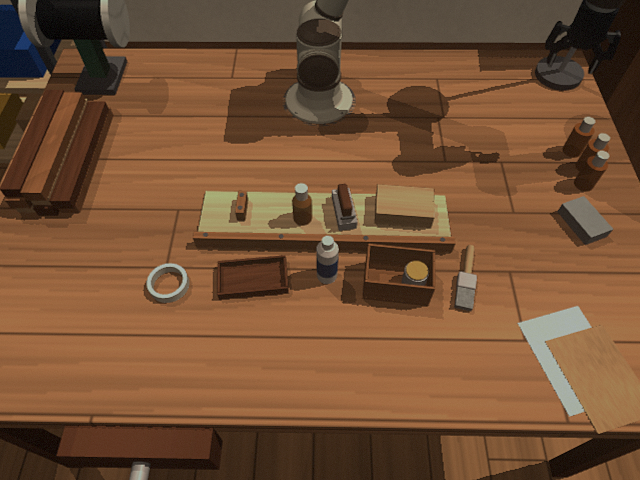

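The top view shows the billet at about (220,308), the plane at (292,306) and the bottle cap at (344,295). The stop is at (416,308), the caddy at (236,214), the tray at (392,219) and the can at (312,220). Next I'll measure these from the depth cloud.

```bash
cat > h.py <<'E'
import numpy as np,cv2
def cloud(d,R=None,t=None):
    K=d["camera_matrix"];Z=d["depth"].astype(float);v,u=np.indices(Z.shape)
    P=np.stack([(u-K[0,2])/K[0,0]*Z,(v-K[1,2])/K[1,1]*Z,Z],-1)
    return (P-d["t"])@d["R"]   # R^T (P-t)
def ray(d,u,v,z):
    K=d["camera_matrix"];r=d["R"].T@np.array([(u-K[0,2])/K[0,0],(v-K[1,2])/K[1,1],1]);c=-d["R"].T@d["t"]
    return c+r*(z-c[2])/r[2]
def rect(W,box,zl,zh):
    u0,u1,v0,v1=box;P=W[v0:v1,u0:u1].reshape(-1,3);m=(P[:,2]>zl)&(P[:,2]<zh);P=P[m]
    if len(P)<4: return None
    r=cv2.minAreaRect(P[:,:2].astype(np.float32)); return len(P),np.round(r[0],1),np.round(r[1],1),round(r[2],1),round(float(np.median(P[:,2])),1)
E
python3 - <<'E'
from h import *
d=np.load("top0.npz");W=cloud(d)
for n,b,l,h in [("bench",(100,500,350,380),-50,50),("board",(165,470,262,342),6,17),("fence",(165,475,245,272),34,50),("blank",(178,262,278,340),48,70),
 ("planehandle",(270,310,270,340),70,90),("planeall",(270,310,270,340),34,90),("cap",(325,365,275,320),118,140),("stop",(400,430,280,335),38,60),
 ("caddyrim",(185,285,180,250),70,92),("trayrim",(345,440,190,248),18,32),("tin",(200,235,195,230),50,69),("can",(290,335,190,240),120,170)]:
    print(n,rect(W,b,l,h))
# corner lines: board corners, fence ends
for u,v,z in [(172,338,12),(463,338,12),(184,330,57),(251,333,57)]: print(u,v,np.round(ray(d,u,v,z),1))
E
```

```text
bench (11951, array([307.7,  55.2]), array([848.1,  60.3]), 89.7, -0.0)
board (15157, array([438.3,  21.3]), array([625.7, 152.4]), 89.2, 12.0)
fence (2872, array([523.9,  17.8]), array([618.2,  21.1]), 89.2, 41.8)
blank (3140, array([422.6, 216.8]), array([140.4,  92.2]), 84.8, 56.9)
planehandle (473, array([427.7,  68.7]), array([79.3, 24. ]), 9.5, 79.2)
planeall (1187, array([427.6,  68.8]), array([109.5,  46.1]), 9.5, 53.2)
cap (192, array([446.3, -34. ]), array([26.8, 28.6]), 89.6, 128.1)
stop (377, array([ 422.3, -186.4]), array([22.9, 67.4]), 89.6, 47.1)
caddyrim (830, array([622.6, 187.6]), array([150.8, 101. ]), 83.7, 78.9)
trayrim (677, array([ 617. , -144.5]), array([ 90.9, 160.6]), 6.5, 24.3)
tin (597, array([624.1, 228.2]), array([58.8, 73.3]), 83.5, 64.1)
can (315, array([603. ,  28.7]), array([39.6, 39.4]), 41.8, 129.9)
172 338 [364.  322.8  12. ]
463 338 [ 361.2 -289.6   12. ]
184 330 [380.8 286.1  57. ]
251 333 [374.2 150.7  57. ]
```

Call:
play_rows(
  travel=[
    [0, 0, 0],
    [0, 0, 0],
    [0, 0, 0],
    [0.014, 0.032, 0],
    [0.014, 0.032, 0],
    [0.014, 0.032, 0],
    [0.014, 0.032, 0],
    [0.014, 0.032, 0],
    [0.014, 0.032, 0],
    [0.014, 0.032, 0],
    [0.014, 0.032, 0],
    [0.014, 0.032, 0],
  ],
  rotation=[
    [0, 0, -0.091],
    [0, 0, -0.091],
    [0, 0, -0.091],
    [0, 0, 0],
    [0, 0, 0],
    [0, 0, 0],
    [0, 0, 0],
    [0, 0, 0],
    [0, 0, 0],
    [0, 0, 0],
    [0, 0, 0],
    [0, 0, 0],
  ],
  grip=[1, 1, 1, 1, 1, 1, 1, 1, 1, 1, 1, 1],
)

```text
clock: 1.1
position: [294.5, 311.9, 231.0]
ee_rot: [1.0, 0.0, -0.0, 0.0]
contact_force: [0.2, -0.4, 1.2]
gripper_width: 85.2
```

Call:
play_rows(
  travel=[
    [0.0138, 0.0315, 0],
    [0.0138, 0.0315, 0],
    [0.0138, 0.0315, 0],
    [0.0138, 0.0315, 0],
    [0.0138, 0.0315, 0],
    [0.0138, 0.0315, 0],
    [0.0138, 0.0315, 0],
    [0.0138, 0.0315, 0],
    [0.0138, 0.0315, 0],
    [0.0138, 0.0315, 0],
    [0.0138, 0.031, 0],
    [0, 0, 0],
  ],
  rotation=[
    [0, 0, 0],
    [0, 0, 0],
    [0, 0, 0],
    [0, 0, 0],
    [0, 0, 0],
    [0, 0, 0],
    [0, 0, 0],
    [0, 0, 0],
    [0, 0, 0],
    [0, 0, 0],
    [0, 0, 0],
    [0, 0, 0],
  ],
  grip=[1, 1, 1, 1, 1, 1, 1, 1, 1, 1, 1, 1],
)

```text
clock: 2.1
position: [447.4, -36.0, 230.8]
ee_rot: [1.0, -0.003, -0.0, 0.001]
contact_force: [0.4, -0.1, 0.5]
gripper_width: 85.4
```

```bash
python3 - <<'E'
from bench import arm, optics
from h import *
from scipy.spatial.transform import Rotation as Ro
s=arm.read_state(); d=optics.get_image("wrist"); cv2.imwrite("pics/w1.png",d["image"])
print(np.round(s["position"],1),np.round(s["joints"],2))
H=np.array(d["hand_eye"]);T=np.eye(4);T[:3,:3]=Ro.from_quat(s["ee_rot"]).as_matrix();T[:3,3]=s["position"]
C=np.linalg.inv(T@H);d["R"]=C[:3,:3];d["t"]=C[:3,3];np.savez("w1.npz",**d)
W=cloud(d)
for n,b in [("cap",(118,138)),("handle",(72,90))]: print(n,rect(W,(0,640,0,480),*b))
E
```

```text
[447.4 -36.  230.8] [ 0.28  0.08 -0.4   0.   -1.09  1.28]
cap (1977, array([448.8, -33.2]), array([29.5, 29.2]), 32.5, 127.1)
handle (5812, array([507.1,  49.8]), array([221.5, 143.6]), 26.6, 78.8)
```

View pics/w1.png

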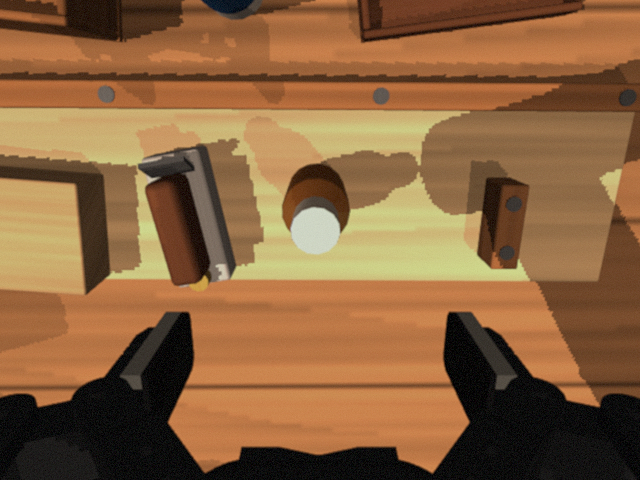

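The wrist view shows the cap at (316,230), midway between the jaws, with the plane at (190,215). I can descend from here.

Call:
play_rows(
  travel=[
    [0.001, -0.0025, 0.03],
    [0, 0, 0.03],
    [0, 0, 0.03],
    [0, 0, 0.025],
    [0, 0, 0.019],
    [0, 0, 0],
    [0, 0, 0],
    [0, 0, 0],
    [0, 0, 0],
    [0, 0, 0],
    [0, 0, 0],
    [0, 0, 0],
  ],
  rotation=[
    [0, 0, 0],
    [0, 0, 0],
    [0, 0, 0],
    [0, 0, 0],
    [0, 0, 0],
    [0, 0, 0],
    [0, 0, 0],
    [0, 0, 0],
    [0, 0, 0],
    [0, 0, 0],
    [0, 0, 0],
    [0, 0, 0],
  ],
  grip=[1, 1, 1, 1, 1, 1, 0, 0, 0, 0, 0, 0],
)

```text
clock: 3.15
position: [448.2, -29.6, 98.6]
ee_rot: [1.0, 0.0, 0.001, -0.0]
contact_force: [-0.4, -1.7, 5.4]
gripper_width: 28.3
```

Call:
play_rows(
  travel=[
    [0, 0, -0.01],
    [0, 0, -0.025],
    [0, 0, -0.03],
    [0, 0, -0.03],
    [0, 0, -0.015],
    [0, -0.015, 0],
    [0, -0.03, 0],
    [0, -0.03, 0],
    [0, -0.03, 0],
    [0, -0.03, 0],
    [0, -0.03, 0],
    [0, -0.015, 0],
  ],
  rotation=[
    [0, 0, 0],
    [0, 0, 0],
    [0, 0, 0],
    [0, 0, 0],
    [0, 0, 0],
    [0, 0, 0],
    [0, 0, 0],
    [0, 0, 0],
    [0, 0, 0],
    [0, 0, 0],
    [0, 0, 0],
    [0, 0, 0],
  ],
  grip=[0, 0, 0, 0, 0, 0, 0, 0, 0, 0, 0, 0],
)

```text
clock: 4.15
position: [446.9, 153.0, 207.0]
ee_rot: [1.0, 0.001, -0.0, -0.0]
contact_force: [0.9, -0.9, -1.3]
gripper_width: 28.6
```

Call:
play_rows(
  travel=[
    [0.015, -0.005, 0],
    [0.028, -0.005, 0],
    [0.028, 0, 0],
    [0.028, 0, 0],
    [0.028, 0, 0],
    [0.028, 0, 0],
    [0.015, 0, 0],
    [0, 0, 0],
    [0, 0, 0],
    [0, 0, 0],
  ],
  rotation=[
    [0, 0, 0],
    [0, 0, 0],
    [0, 0, 0],
    [0, 0, 0],
    [0, 0, 0],
    [0, 0, 0],
    [0, 0, 0],
    [0, 0, 0],
    [0, 0, 0],
    [0, 0, 0],
  ],
  grip=[0, 0, 0, 0, 0, 0, 0, 0, 0, 0],
)

```text
clock: 4.98
position: [616.2, 160.2, 206.5]
ee_rot: [1.0, -0.0, -0.001, 0.0]
contact_force: [-0.1, 1.4, -2.3]
gripper_width: 28.5
```

```bash
python3 - <<'E'
from bench import arm, optics
from h import *
s=arm.read_state(); d=optics.get_image("wrist"); cv2.imwrite("pics/w2.png",d["image"]); e=optics.get_image("scene")["image"][150:330,300:500]
print(np.round(s["position"],1),np.round(s["joints"],2),s["gripper_width"])
cv2.imwrite("pics/w2.png",np.hstack([cv2.resize(d["image"],(400,300)),cv2.resize(e,(333,300))]))
E
```

```text
[616.2 160.2 206.5] [ 0.51  0.42  0.   -0.   -1.15  1.06] 28.489145234076155
```

View pics/w2.png

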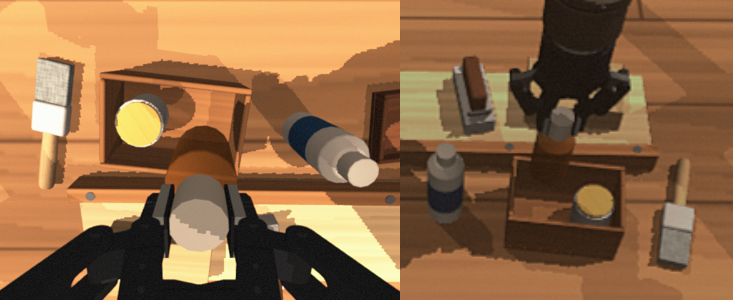

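The bottle hangs upright over the caddy's free half, with the tin to its left. I'll lower it gently.

Call:
play_rows(
  travel=[
    [0.002, 0.001, 0.015],
    [0, 0, 0.022],
    [0, 0, 0.022],
    [0, 0, 0.022],
    [0, 0, 0.015],
    [0, 0, 0.006],
    [0, 0, 0.004],
    [0, 0, 0.002],
    [0, 0, 0.002],
    [0, 0, 0.001],
    [0, 0, 0.001],
    [0, 0, 0],
  ],
  rotation=[
    [0, 0, 0],
    [0, 0, 0],
    [0, 0, 0],
    [0, 0, 0],
    [0, 0, 0],
    [0, 0, 0],
    [0, 0, 0],
    [0, 0, 0],
    [0, 0, 0],
    [0, 0, 0],
    [0, 0, 0],
    [0, 0, 0],
  ],
  grip=[0, 0, 0, 0, 0, 0, 0, 0, 0, 0, 0, 0],
)

```text
clock: 6.08
position: [619.5, 159.6, 95.8]
ee_rot: [1.0, 0.0, 0.0, -0.0]
contact_force: [-0.6, 0.5, -1.6]
gripper_width: 28.2
```

Call:
play_rows(
  travel=[
    [0, 0, 0.001],
    [0, 0, 0.001],
    [0, 0, 0],
  ],
  rotation=[
    [0, 0, 0],
    [0, 0, 0],
    [0, 0, 0],
  ],
  grip=[0, 0, 0],
)

```text
clock: 6.33
position: [619.2, 159.4, 93.2]
ee_rot: [1.0, 0.0, -0.0, 0.0]
contact_force: [0.4, 0.3, -1.1]
gripper_width: 28.0
```

Call:
play_rows(
  travel=[
    [0, 0, 0.001],
    [0, 0, 0],
    [0, 0, 0],
  ],
  rotation=[
    [0, 0, 0],
    [0, 0, 0],
    [0, 0, 0],
  ],
  grip=[0, 0, 0],
)

```text
clock: 6.58
position: [619.5, 159.5, 92.7]
ee_rot: [1.0, 0.0, 0.0, -0.0]
contact_force: [-0.5, -1.0, 0.5]
gripper_width: 28.5
```

Call:
play_rows(
  travel=[
    [0, 0, 0.001],
    [0, 0, 0],
    [0, 0, 0],
  ],
  rotation=[
    [0, 0, 0],
    [0, 0, 0],
    [0, 0, 0],
  ],
  grip=[0, 0, 0],
)

```text
clock: 6.83
position: [619.9, 159.5, 92.6]
ee_rot: [1.0, 0.0, 0.001, -0.0]
contact_force: [-1.6, -1.7, 5.5]
gripper_width: 28.8
```

Call:
play_rows(
  travel=[
    [0, 0, 0],
    [0, 0, 0],
    [0, 0, 0],
    [0, 0, 0],
    [0, 0, 0],
    [0, 0, -0.01],
    [0, 0, -0.02],
    [0, 0, -0.03],
    [0, 0, -0.03],
    [0, 0, -0.025],
    [-0.03, 0, 0],
    [-0.03, 0, 0],
  ],
  rotation=[
    [0, 0, 0],
    [0, 0, 0],
    [0, 0, 0],
    [0, 0, 0],
    [0, 0, 0],
    [0, 0, 0],
    [0, 0, 0],
    [0, 0, 0],
    [0, 0, 0],
    [0, 0, 0],
    [0, 0, 0],
    [0, 0, 0],
  ],
  grip=[0.3, 0.6, 1, 1, 1, 1, 1, 1, 1, 1, 1, 1],
)

```text
clock: 7.83
position: [560.4, 160.0, 208.6]
ee_rot: [1.0, -0.0, 0.002, -0.001]
contact_force: [-0.7, 0.8, -0.9]
gripper_width: 85.4
```

Call:
play_rows(
  travel=[
    [-0.025, 0.018, 0],
    [-0.025, 0.018, 0],
    [-0.025, 0.018, 0],
    [-0.025, 0.018, 0],
    [-0.025, 0.018, 0],
    [-0.007, 0.001, 0],
    [0, 0, 0],
    [0, 0, 0],
    [0, 0, 0],
  ],
  rotation=[
    [0, 0, 0],
    [0, 0, 0],
    [0, 0, 0],
    [0, 0, 0],
    [0, 0, 0],
    [0, 0, 0],
    [0, 0, -0.083],
    [0, 0, -0.083],
    [0, 0, 0],
  ],
  grip=[1, 1, 1, 1, 1, 1, 1, 1, 1],
)

```text
clock: 8.58
position: [427.6, 68.6, 207.3]
ee_rot: [0.996, 0.084, 0.001, -0.0]
contact_force: [-0.6, -0.6, 0.1]
gripper_width: 85.5
```

```bash
cat >> h.py <<'E'
from scipy.spatial.transform import Rotation as Ro
def wrist(arm,optics,name):
    s=arm.read_state(); d=optics.get_image("wrist"); cv2.imwrite(f"pics/{name}.png",d["image"])
    H=np.array(d["hand_eye"]);T=np.eye(4);T[:3,:3]=Ro.from_quat(s["ee_rot"]).as_matrix();T[:3,3]=s["position"]
    C=np.linalg.inv(T@H);d["R"]=C[:3,:3];d["t"]=C[:3,3];return s,d
E
python3 - <<'E'
from bench import arm, optics
from h import *
s,d=wrist(arm,optics,"w3");W=cloud(d)
print(np.round(s["position"],1),np.round(s["joints"],2))
dist=np.linalg.norm(W[...,:2]-[428,69],axis=-1)
P=W[(dist<60)&(W[...,2]>73)&(W[...,2]<90)];print(len(P),cv2.minAreaRect(P[:,:2].astype(np.float32)))
t=optics.get_image("top");W=cloud(t)
print("handle",rect(W,(270,310,270,340),70,90),"cap",rect(W,(225,270,180,250),108,140),"tin",rect(W,(200,235,195,230),62,75))
E
```

```text
[427.6  68.6 207.3] [ 0.54  0.07 -0.47  0.   -1.02  1.2 ]
4146 ((430.97760009765625, 69.52471923828125), (77.76249694824219, 23.973560333251953), 9.682194709777832)
handle None cap (197, array([617., 156.]), array([29.1, 27.9]), 44.1, 121.9) tin (469, array([621.8, 229.7]), array([59.6, 74.1]), 89.0, 65.1)
```

Call:
play_rows(
  travel=[
    [0.002, 0, 0.03],
    [0, 0, 0.035],
    [0, 0, 0.035],
    [0, 0, 0.03],
    [0, 0, 0.018],
    [0, 0, 0.01],
    [0, 0, 0],
    [0, 0, 0],
    [0, 0, 0],
    [0, 0, 0],
    [0, 0, 0],
    [0, 0, 0],
  ],
  rotation=[
    [0, 0, 0],
    [0, 0, 0],
    [0, 0, 0],
    [0, 0, 0],
    [0, 0, 0],
    [0, 0, 0],
    [0, 0, 0],
    [0, 0, 0],
    [0, 0, 0],
    [0, 0, 0],
    [0, 0, 0],
    [0, 0, 0],
  ],
  grip=[1, 1, 1, 1, 1, 1, 1, 0, 0, 0, 0, 0],
)

```text
clock: 9.68
position: [429.7, 69.0, 49.1]
ee_rot: [0.997, 0.083, 0.001, -0.0]
contact_force: [-0.1, 0.4, -0.4]
gripper_width: 25.3
```

Call:
play_rows(
  travel=[
    [0, 0, 0],
    [0, 0, 0],
    [0, 0, -0.01],
    [0, 0, -0.02],
    [0, 0, -0.03],
    [0, 0, -0.03],
    [0, 0, -0.03],
    [0, 0, -0.03],
    [0, 0, 0],
  ],
  rotation=[
    [0, 0, 0],
    [0, 0, 0],
    [0, 0, 0],
    [0, 0, 0],
    [0, 0, 0],
    [0, 0, 0],
    [0, 0, 0],
    [0, 0, 0],
    [0, 0, 0],
  ],
  grip=[0, 0, 0, 0, 0, 0, 0, 0, 0],
)

```text
clock: 10.43
position: [431.9, 69.9, 203.4]
ee_rot: [0.996, 0.083, 0.005, -0.002]
contact_force: [1.9, 0.6, -4.3]
gripper_width: 23.1
```

Call:
play_rows(
  travel=[
    [0, 0, 0],
    [0, 0, 0],
    [0, 0, 0],
    [0, 0, 0],
    [0, 0, 0],
    [0, 0, 0],
    [0, 0, 0],
    [0, 0, 0],
    [0, 0, 0],
    [0, 0, 0],
    [0, 0, 0],
    [0, 0, 0],
  ],
  rotation=[
    [0, 0, 0.116],
    [0, 0, 0.116],
    [0, 0, 0.116],
    [0, 0, 0.116],
    [0, 0, 0.116],
    [0, 0, 0.116],
    [0, 0, 0.116],
    [0, 0, 0.116],
    [0, 0, 0.116],
    [0, 0, 0.116],
    [0, 0, 0.116],
    [0, 0, 0.116],
  ],
  grip=[0, 0, 0, 0, 0, 0, 0, 0, 0, 0, 0, 0],
)

```text
clock: 11.43
position: [427.4, 68.3, 196.1]
ee_rot: [0.816, -0.578, -0.002, 0.002]
contact_force: [-0.4, -0.2, -5.0]
gripper_width: 23.4
```

Call:
play_rows(
  travel=[
    [0, 0, 0],
    [0, 0, 0],
    [0.0234, -0.016, 0],
    [0.0234, -0.016, 0],
    [0.0234, -0.016, 0],
    [0.0234, -0.016, 0],
    [0.0234, -0.016, 0],
    [0.0234, -0.016, 0],
    [0.0234, -0.016, 0],
    [0.0234, -0.016, 0],
    [0.0234, -0.016, 0],
    [0.0234, -0.016, 0],
  ],
  rotation=[
    [0, 0, 0.116],
    [0, 0, 0.116],
    [0, 0, 0],
    [0, 0, 0],
    [0, 0, 0],
    [0, 0, 0],
    [0, 0, 0],
    [0, 0, 0],
    [0, 0, 0],
    [0, 0, 0],
    [0, 0, 0],
    [0, 0, 0],
  ],
  grip=[0, 0, 0, 0, 0, 0, 0, 0, 0, 0, 0, 0],
)

```text
clock: 12.43
position: [613.7, -146.4, 194.9]
ee_rot: [0.746, -0.666, -0.003, 0.001]
contact_force: [0.1, 0.5, -5.5]
gripper_width: 23.2
```

```bash
python3 - <<'E'
from bench import arm, optics
from h import *
s,d=wrist(arm,optics,"w4");x=Ro.from_quat(s["ee_rot"]).as_matrix()[:,0]
print(np.round(s["position"],1),np.round(s["joints"],2),np.degrees(np.arctan2(x[1],x[0])),s["gripper_width"])
e=optics.get_image("scene")["image"][150:330,180:380]
cv2.imwrite("pics/w4.png",np.hstack([cv2.resize(d["image"],(400,300)),cv2.resize(e,(333,300))]))
E
```

```text
[ 613.7 -146.4  194.9] [ 0.02  0.42 -0.02 -0.   -1.13  0.09] -83.58800909435178 23.213770829367604
```

View pics/w4.png

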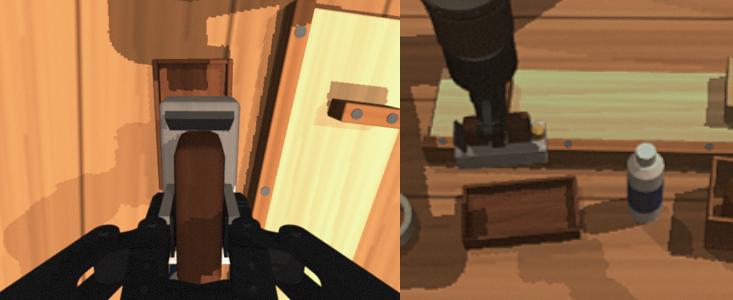

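The plane is held level and lined up with the tray, so I'll lower it.

Call:
play_rows(
  travel=[
    [-0.002, -0.003, 0.02],
    [0, 0, 0.03],
    [0, 0, 0.03],
    [0, 0, 0.03],
    [0, 0, 0.02],
    [0, 0, 0.01],
    [0, 0, 0.004],
    [0, 0, 0],
    [0, 0, 0],
  ],
  rotation=[
    [0, 0, 0],
    [0, 0, 0],
    [0, 0, 0],
    [0, 0, 0],
    [0, 0, 0],
    [0, 0, 0],
    [0, 0, 0],
    [0, 0, 0],
    [0, 0, 0],
  ],
  grip=[0, 0, 0, 0, 0, 0, 0, 0, 0],
)

```text
clock: 13.28
position: [618.2, -143.3, 55.2]
ee_rot: [0.746, -0.666, 0.001, -0.001]
contact_force: [1.2, 0.4, -5.0]
gripper_width: 23.2
```

Call:
play_rows(
  travel=[
    [0, 0, 0.002],
    [0, 0, 0.002],
    [0, 0, 0.001],
    [0, 0, 0],
    [0, 0, 0],
  ],
  rotation=[
    [0, 0, 0],
    [0, 0, 0],
    [0, 0, 0],
    [0, 0, 0],
    [0, 0, 0],
  ],
  grip=[0, 0, 0, 0, 0],
)

```text
clock: 13.7
position: [617.5, -143.4, 49.7]
ee_rot: [0.746, -0.666, 0.0, -0.0]
contact_force: [-0.0, -0.6, -5.3]
gripper_width: 23.1
```

Call:
play_rows(
  travel=[
    [0, 0, 0.002],
    [0, 0, 0.002],
    [0, 0, 0.001],
    [0, 0, 0],
    [0, 0, 0],
  ],
  rotation=[
    [0, 0, 0],
    [0, 0, 0],
    [0, 0, 0],
    [0, 0, 0],
    [0, 0, 0],
  ],
  grip=[0, 0, 0, 0, 0],
)

```text
clock: 14.12
position: [617.3, -143.4, 44.1]
ee_rot: [0.746, -0.666, -0.0, 0.0]
contact_force: [0.4, 0.7, -5.5]
gripper_width: 23.1
```

Call:
play_rows(
  travel=[
    [0, 0, 0.001],
    [0, 0, 0],
    [0, 0, 0],
  ],
  rotation=[
    [0, 0, 0],
    [0, 0, 0],
    [0, 0, 0],
  ],
  grip=[0, 0, 0],
)

```text
clock: 14.37
position: [617.4, -143.4, 43.4]
ee_rot: [0.746, -0.666, 0.0, -0.0]
contact_force: [0.1, 0.2, -5.5]
gripper_width: 22.8
```

Call:
play_rows(
  travel=[
    [0, 0, 0.001],
    [0, 0, 0],
    [0, 0, 0],
  ],
  rotation=[
    [0, 0, 0],
    [0, 0, 0],
    [0, 0, 0],
  ],
  grip=[0, 0, 0],
)

```text
clock: 14.62
position: [617.5, -143.4, 43.3]
ee_rot: [0.746, -0.666, 0.0, -0.0]
contact_force: [-3.1, 2.5, 2.9]
gripper_width: 23.0
```

Call:
play_rows(
  travel=[
    [0, 0, 0.001],
    [0, 0, 0],
    [0, 0, 0],
  ],
  rotation=[
    [0, 0, 0],
    [0, 0, 0],
    [0, 0, 0],
  ],
  grip=[0, 0, 0],
)

```text
clock: 14.87
position: [617.5, -143.4, 43.3]
ee_rot: [0.746, -0.666, 0.0, -0.0]
contact_force: [-4.9, 1.8, 6.9]
gripper_width: 23.0
```

Call:
play_rows(
  travel=[
    [0, 0, 0],
    [0, 0, 0],
    [0, 0, 0],
    [0, 0, 0],
    [0, 0, 0],
    [0, 0, -0.01],
    [0, 0, -0.02],
    [0, 0, -0.03],
    [0, 0, -0.03],
    [0, 0, -0.03],
    [0, 0, -0.03],
    [0, 0, 0],
  ],
  rotation=[
    [0, 0, 0],
    [0, 0, 0],
    [0, 0, 0],
    [0, 0, 0],
    [0, 0, 0],
    [0, 0, 0],
    [0, 0, 0],
    [0, 0, 0],
    [0, 0, 0],
    [0, 0, 0],
    [0, 0, 0],
    [0, 0, 0],
  ],
  grip=[0.5, 1, 1, 1, 1, 1, 1, 1, 1, 1, 1, 1],
)

```text
clock: 15.87
position: [621.2, -144.2, 200.0]
ee_rot: [0.746, -0.666, 0.006, -0.004]
contact_force: [0.7, -1.1, 0.6]
gripper_width: 85.5
```

Call:
play_rows(
  travel=[
    [0, 0, 0],
    [0, 0, 0],
    [0, 0, 0],
    [0, 0, 0],
    [0, 0, 0],
    [0, 0, 0],
    [0, 0, 0],
    [0, 0, 0],
    [0, 0, 0],
    [0, 0, 0],
    [0, 0, 0],
    [0, 0, 0],
  ],
  rotation=[
    [0, 0, -0.1205],
    [0, 0, -0.1205],
    [0, 0, -0.1205],
    [0, 0, -0.1205],
    [0, 0, -0.1205],
    [0, 0, -0.1205],
    [0, 0, -0.1205],
    [0, 0, -0.1205],
    [0, 0, -0.1205],
    [0, 0, -0.1205],
    [0, 0, -0.1205],
    [0, 0, -0.1205],
  ],
  grip=[1, 1, 1, 1, 1, 1, 1, 1, 1, 1, 1, 1],
)

```text
clock: 16.87
position: [617.4, -143.4, 191.9]
ee_rot: [1.0, -0.003, 0.0, 0.0]
contact_force: [-0.6, -0.1, -1.1]
gripper_width: 85.5
```

```bash
python3 - <<'E'
from bench import arm, optics
from h import *
s,d=wrist(arm,optics,"w5");x=Ro.from_quat(s["ee_rot"]).as_matrix()[:,0]
print(np.round(s["position"],1),np.round(s["joints"],2),np.degrees(np.arctan2(x[1],x[0])))
W=cloud(d);dist=np.linalg.norm(W[...,:2]-[617,-143],axis=-1)
P=W[(dist<60)&(W[...,2]>66)&(W[...,2]<84)];print(len(P),np.median(P[:,2]) if len(P) else 0,cv2.minAreaRect(P[:,:2].astype(np.float32)) if len(P) else 0)
# fence inner edge and stop face from the clean first top view
W=cloud(np.load("top0.npz"));P=W[245:272,165:475].reshape(-1,3);P=P[(P[:,2]>36)&(P[:,2]<46)]
ys=np.arange(-270,310,40);e=[(y,P[abs(P[:,1]-y)<15][:,0].min(),P[abs(P[:,1]-y)<15][:,0].max()) for y in ys]
for k in(1,2): print(np.polyfit([a[0] for a in e],[a[k] for a in e],1))
E
```

```text
[ 617.4 -143.4  191.9] [ 0.03  0.43 -0.03  0.   -1.12  1.54] -0.3315760084082752
4447 72.64865047158483 ((617.4782104492188, -143.0553741455078), (24.42360496520996, 79.91529083251953), 6.383092880249023)
[1.30564561e-02 5.13531872e+02]
[1.29885761e-02 5.33003172e+02]
```

Call:
play_rows(
  travel=[
    [-0.0227, -0.03, 0],
    [-0.0227, -0.03, 0],
    [-0.0227, -0.03, 0],
    [-0.0227, -0.03, 0],
    [-0.0227, -0.03, 0],
    [-0.0227, -0.03, 0],
    [-0.0227, -0.03, 0],
    [-0.0227, -0.03, 0],
    [-0.0227, -0.03, 0],
    [-0.0227, -0.03, 0],
    [-0.0227, -0.03, 0],
    [-0.0227, -0.03, 0],
  ],
  rotation=[
    [0, 0, 0],
    [0, 0, 0],
    [0, 0, 0],
    [0, 0, 0],
    [0, 0, 0],
    [0, 0, 0],
    [0, 0, 0],
    [0, 0, 0],
    [0, 0, 0],
    [0, 0, 0],
    [0, 0, 0],
    [0, 0, 0],
  ],
  grip=[1, 1, 1, 1, 1, 1, 1, 1, 1, 1, 1, 1],
)

```text
clock: 17.92
position: [348.0, 221.0, 192.1]
ee_rot: [1.0, -0.007, 0.001, -0.001]
contact_force: [0.2, -0.0, 0.1]
gripper_width: 85.3
```

Call:
play_rows(
  travel=[
    [0, 0, 0],
    [0, 0, 0.03],
    [0, 0, 0.035],
    [0, 0, 0.035],
    [0, 0, 0.035],
    [0, 0, 0.025],
    [0, 0, 0.013],
    [0, 0, 0],
  ],
  rotation=[
    [0, 0, 0],
    [0, 0, 0],
    [0, 0, 0],
    [0, 0, 0],
    [0, 0, 0],
    [0, 0, 0],
    [0, 0, 0],
    [0, 0, 0],
  ],
  grip=[1, 1, 1, 1, 1, 1, 1, 1],
)

```text
clock: 18.58
position: [348.3, 218.2, 16.1]
ee_rot: [1.0, -0.007, -0.002, 0.003]
contact_force: [0.2, -0.9, 0.8]
gripper_width: 85.2
```

Call:
play_rows(
  travel=[
    [0.006, 0, -0.003],
    [0.006, 0, 0],
    [0.006, 0, 0],
    [0.006, 0, 0],
    [0.006, 0, 0],
    [0.006, 0, 0],
    [0.006, 0, 0],
    [0.006, 0, 0],
    [0.005, 0, 0],
    [0.005, 0, 0],
    [0, 0, 0],
  ],
  rotation=[
    [0, 0, 0],
    [0, 0, 0],
    [0, 0, 0],
    [0, 0, 0],
    [0, 0, 0],
    [0, 0, 0],
    [0, 0, 0],
    [0, 0, 0],
    [0, 0, 0],
    [0, 0, 0],
    [0, 0, 0],
  ],
  grip=[1, 1, 1, 1, 1, 1, 1, 1, 1, 1, 1],
)

```text
clock: 19.5
position: [408.6, 219.6, 21.3]
ee_rot: [1.0, -0.006, 0.001, -0.0]
contact_force: [0.7, -0.1, -0.4]
gripper_width: 85.2
```

Call:
play_rows(
  travel=[
    [0.002, 0, 0],
    [0.002, 0, 0],
    [0, 0, 0],
    [0, 0, 0],
  ],
  rotation=[
    [0, 0, 0],
    [0, 0, 0],
    [0, 0, 0],
    [0, 0, 0],
  ],
  grip=[1, 1, 1, 1],
)

```text
clock: 19.83
position: [411.6, 219.3, 21.3]
ee_rot: [1.0, -0.006, 0.0, -0.0]
contact_force: [0.1, -0.3, 0.4]
gripper_width: 85.3
```

Call:
play_rows(
  travel=[
    [0.002, 0, 0],
    [0.001, 0, 0],
    [0, 0, 0],
  ],
  rotation=[
    [0, 0, 0],
    [0, 0, 0],
    [0, 0, 0],
  ],
  grip=[1, 1, 1],
)

```text
clock: 20.08
position: [414.3, 219.0, 21.3]
ee_rot: [1.0, -0.006, -0.0, 0.0]
contact_force: [-0.9, -0.5, -0.4]
gripper_width: 85.4
```

```bash
python3 - <<'E'
from bench import arm, optics
from h import *
s,d=wrist(arm,optics,"w6");print(s["position"],s["contact_force"])
e=optics.get_image("scene");W=cloud(e);print("blank",rect(W,(360,460,170,245),50,62))
cv2.imwrite("pics/w6.png",np.hstack([cv2.resize(d["image"],(400,300)),cv2.resize(e["image"][150:330,330:490],(267,300))]))
E
```

```text
[414.28494187 219.00479935  21.26766394] [-0.94618801 -0.49884704 -0.40778445]
blank (1910, array([464.7, 219.5]), array([141.2, 114.1]), 89.5, 56.0)
```

View pics/w6.png

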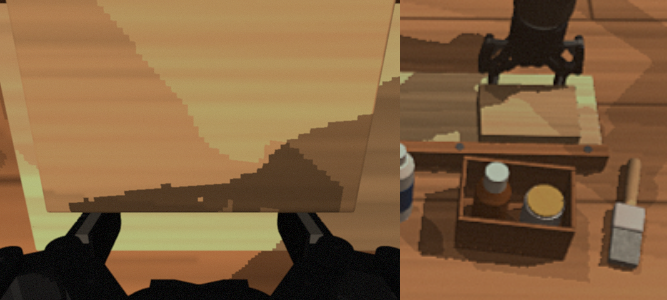

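Call:
play_rows(
  travel=[
    [0.002, 0, 0],
    [0.002, 0, 0],
    [0, 0, 0],
  ],
  rotation=[
    [0, 0, 0],
    [0, 0, 0],
    [0, 0, 0],
  ],
  grip=[1, 1, 1],
)

```text
clock: 20.43
position: [415.9, 218.7, 21.2]
ee_rot: [1.0, -0.006, -0.002, 0.001]
contact_force: [-14.0, 5.4, 6.3]
gripper_width: 85.3
```

Call:
play_rows(
  travel=[
    [0.002, 0, 0],
    [0, 0, 0],
    [0, 0, 0],
  ],
  rotation=[
    [0, 0, 0],
    [0, 0, 0],
    [0, 0, 0],
  ],
  grip=[1, 1, 1],
)

```text
clock: 20.68
position: [415.9, 218.6, 21.2]
ee_rot: [1.0, -0.006, -0.003, 0.001]
contact_force: [-22.6, 8.4, 10.4]
gripper_width: 85.4
```

Call:
play_rows(
  travel=[
    [-0.01, 0, 0],
    [-0.03, 0, 0],
    [0, 0, -0.03],
    [0, 0, -0.03],
    [0, 0, -0.03],
    [0.02, -0.021, 0],
    [0.025, -0.028, 0],
    [0.025, -0.028, 0],
    [0.02, -0.026, 0],
    [0.002, 0, 0],
    [0, 0, 0],
  ],
  rotation=[
    [0, 0, 0],
    [0, 0, 0],
    [0, 0, 0],
    [0, 0, 0],
    [0, 0, 0],
    [0, 0, 0],
    [0, 0, 0],
    [0, 0, 0],
    [0, 0, 0],
    [0, 0, 0],
    [0, 0, 0],
  ],
  grip=[1, 1, 1, 1, 1, 1, 0.5, 0, 0, 0, 0],
)

```text
clock: 21.6
position: [474.6, 322.4, 110.6]
ee_rot: [1.0, -0.006, 0.0, -0.0]
contact_force: [-0.4, -1.7, -0.1]
gripper_width: 25.3
```

```bash
python3 - <<'E'
from bench import arm, optics
from h import *
s=arm.read_state();print(s["position"],s["ee_rot"],s["gripper_width"])
e=optics.get_image("top");W=cloud(e);print("blank",rect(W,(170,275,250,340),52,62))
E
```

```text
[474.60298126 322.38685945 110.63635057] [ 9.99982725e-01 -5.87154348e-03  2.64206509e-04 -7.13147027e-05] 25.313535707595715
blank (3026, array([469.9, 217.6]), array([141.2,  90.8]), 89.8, 56.9)
```

Call:
play_rows(
  travel=[
    [-0.004, 0, 0.03],
    [0, 0, 0.035],
    [0, 0, 0.023],
    [0, 0, 0],
    [0, 0.008, 0],
    [0, 0.008, 0],
    [0, 0.012, 0],
    [0, 0.016, 0],
    [0, 0.016, 0],
    [0, 0.016, 0],
    [0, 0.016, 0],
    [0, 0.016, 0],
  ],
  rotation=[
    [0, 0, 0],
    [0, 0, 0],
    [0, 0, 0],
    [0, 0, 0],
    [0, 0, 0],
    [0, 0, 0],
    [0, 0, 0],
    [0, 0, 0],
    [0, 0, 0],
    [0, 0, 0],
    [0, 0, 0],
    [0, 0, 0],
  ],
  grip=[0, 0, 0, 0, 0, 0, 0, 0, 0, 0, 0, 0],
)

```text
clock: 22.65
position: [469.3, 213.6, 25.4]
ee_rot: [1.0, -0.006, 0.002, -0.002]
contact_force: [-2.5, 7.2, 4.2]
gripper_width: 0.4
```

Call:
play_rows(
  travel=[
    [0, 0.016, 0],
    [0, 0.016, 0],
    [0, 0.016, 0],
    [0, 0.016, 0],
    [0, 0.016, 0],
    [0, 0.016, 0],
    [0, 0.016, 0],
    [0, 0.016, 0],
    [0, 0.016, 0],
    [0, 0.016, 0],
    [0, 0.012, 0],
    [0, 0.008, 0],
  ],
  rotation=[
    [0, 0, 0],
    [0, 0, 0],
    [0, 0, 0],
    [0, 0, 0],
    [0, 0, 0],
    [0, 0, 0],
    [0, 0, 0],
    [0, 0, 0],
    [0, 0, 0],
    [0, 0, 0],
    [0, 0, 0],
    [0, 0, 0],
  ],
  grip=[0, 0, 0, 0, 0, 0, 0, 0, 0, 0, 0, 0],
)

```text
clock: 23.65
position: [466.2, 31.9, 24.3]
ee_rot: [1.0, -0.007, 0.001, -0.0]
contact_force: [0.1, 2.9, 2.7]
gripper_width: 0.1
```

```bash
python3 - <<'E'
from bench import arm, optics
from h import *
s=arm.read_state();print(s["position"],s["ee_rot"],s["contact_force"],s["gripper_width"])
e=optics.get_image("top");W=cloud(e);print("blank",rect(W,(170,470,250,340),52,60));cv2.imwrite("pics/t7.png",e["image"][160:360,120:520])
E
```

```text
[466.1657808   31.86736762  24.30075758] [ 9.99977639e-01 -6.59694403e-03  1.00503654e-03 -4.37771845e-04] [0.09022678 2.87453443 2.72989405] 0.08822207675783417
blank (2205, array([465.3, -84.1]), array([200.2,  94.2]), 88.0, 56.9)
```

View pics/t7.png

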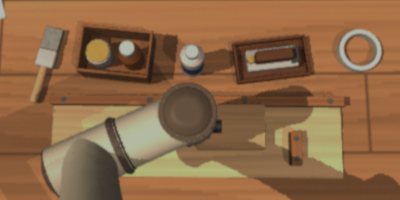

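Call:
play_rows(
  travel=[
    [0, 0.008, 0],
    [0, 0.008, 0],
    [0, 0.008, 0],
    [0, 0.007, 0],
    [0, 0.005, 0],
    [0, 0.003, 0],
    [0, 0.002, 0],
    [0, 0.002, 0],
    [0, 0, 0],
  ],
  rotation=[
    [0, 0, 0],
    [0, 0, 0],
    [0, 0, 0],
    [0, 0, 0],
    [0, 0, 0],
    [0, 0, 0],
    [0, 0, 0],
    [0, 0, 0],
    [0, 0, 0],
  ],
  grip=[0, 0, 0, 0, 0, 0, 0, 0, 0],
)

```text
clock: 24.45
position: [465.6, -9.8, 23.2]
ee_rot: [1.0, -0.006, 0.0, 0.0]
contact_force: [1.0, 2.0, 1.3]
gripper_width: -0.1
```

Call:
play_rows(
  travel=[
    [0, 0.002, 0],
    [0, 0.002, 0],
    [0, 0, 0],
  ],
  rotation=[
    [0, 0, 0],
    [0, 0, 0],
    [0, 0, 0],
  ],
  grip=[0, 0, 0],
)

```text
clock: 24.7
position: [465.3, -13.9, 23.2]
ee_rot: [1.0, -0.006, -0.0, 0.0]
contact_force: [0.8, 2.2, 1.5]
gripper_width: -0.1
```

Call:
play_rows(
  travel=[
    [0, 0.002, 0],
    [0, 0.002, 0],
    [0, 0, 0],
  ],
  rotation=[
    [0, 0, 0],
    [0, 0, 0],
    [0, 0, 0],
  ],
  grip=[0, 0, 0],
)

```text
clock: 24.95
position: [465.1, -18.0, 23.1]
ee_rot: [1.0, -0.006, -0.0, 0.0]
contact_force: [0.7, 1.6, 1.3]
gripper_width: 0.0
```

Call:
play_rows(
  travel=[
    [0, 0.002, 0],
    [0, 0.002, 0],
    [0, 0, 0],
  ],
  rotation=[
    [0, 0, 0],
    [0, 0, 0],
    [0, 0, 0],
  ],
  grip=[0, 0, 0],
)

```text
clock: 25.2
position: [465.0, -22.1, 23.1]
ee_rot: [1.0, -0.006, -0.0, 0.0]
contact_force: [-0.2, 1.1, 0.6]
gripper_width: 0.0
```

Call:
play_rows(
  travel=[
    [0, 0.002, 0],
    [0, 0.001, 0],
    [0, 0, 0],
  ],
  rotation=[
    [0, 0, 0],
    [0, 0, 0],
    [0, 0, 0],
  ],
  grip=[0, 0, 0],
)

```text
clock: 25.45
position: [465.6, -22.8, 23.2]
ee_rot: [1.0, -0.006, 0.001, -0.001]
contact_force: [-2.9, 15.2, 0.8]
gripper_width: -0.3
```

Call:
play_rows(
  travel=[
    [0, 0.001, 0],
    [0, 0, 0],
    [0, -0.01, 0],
    [0, -0.03, 0],
    [0, 0, -0.03],
    [0, 0, -0.04],
    [0, 0, -0.04],
    [0, 0, -0.03],
    [-0.03, 0, 0],
    [-0.04, 0, 0],
    [-0.04, 0, 0],
    [0, 0, 0],
  ],
  rotation=[
    [0, 0, 0],
    [0, 0, 0],
    [0, 0, 0],
    [0, 0, 0],
    [0, 0, 0],
    [0, 0, 0],
    [0, 0, 0],
    [0, 0, 0],
    [0, 0, 0],
    [0, 0, 0],
    [0, 0, 0],
    [0, 0, 0],
  ],
  grip=[0, 0, 0, 0, 0, 0, 0, 0, 0, 0.5, 1, 1],
)

```text
clock: 26.45
position: [347.2, 12.8, 161.6]
ee_rot: [1.0, -0.006, -0.004, 0.001]
contact_force: [0.3, -0.4, -0.3]
gripper_width: 35.6
```

```bash
cat > chk.py <<'E'
from bench import arm, optics
from h import *
s=arm.read_state();print(s["position"],s["ee_rot"],s["contact_force"])
e=optics.get_image("top");W=cloud(e)
P=W[245:345,330:430].reshape(-1,3);P=P[(P[:,2]>53)&(P[:,2]<60)];r=cv2.minAreaRect(P[:,:2].astype(np.float32));print(r)
x,y=r[0];print("gap fence",513.5+.01306*y-x-46,"gap stop",y-70+175.1)
for n,b,l,h in [("cap",(225,270,180,250),108,140),("plane",(345,440,190,248),66,84),("stop",(400,430,280,335),38,50),("can",(290,335,190,240),120,170),("tin",(200,235,195,230),62,75)]:print(n,rect(W,b,l,h))
cv2.imwrite("pics/chk.png",cv2.resize(e["image"][160:360,120:520],(800,400)))
E
python3 chk.py
```

```text
[347.24616222  12.78274608 161.5619977 ] [ 9.99972628e-01 -6.36539250e-03 -3.69609986e-03  7.50325025e-04] [ 0.29336709 -0.36110164 -0.34556285]
((466.23809814453125, -106.21604919433594), (140.7927703857422, 90.64331817626953), 89.66815948486328)
gap fence -0.1252797470092446 gap stop -1.1160491943359432
cap (196, array([616.8, 155.6]), array([28., 29.]), 27.4, 121.8)
plane (430, array([ 615. , -143.8]), array([24.9, 80.4]), 5.8, 73.1)
stop (338, array([ 422.3, -186.5]), array([21.8, 67.8]), 88.2, 46.9)
can (324, array([601.8,  28.3]), array([39.3, 42.7]), 89.7, 128.3)
tin (462, array([623.5, 228.9]), array([58. , 65.5]), 84.6, 65.2)
```

View pics/chk.png

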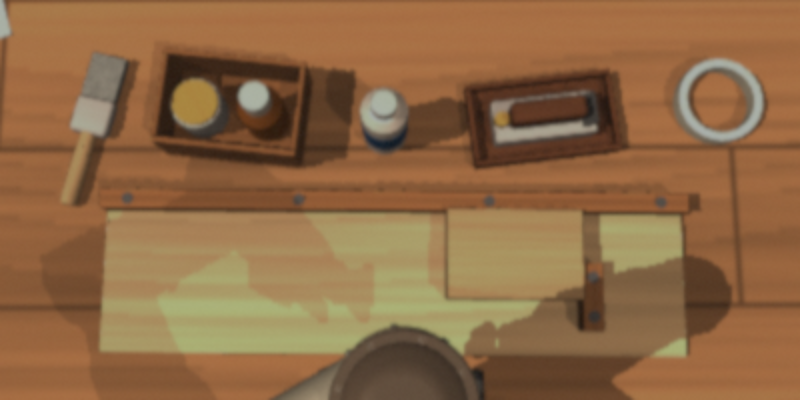

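```bash
python3 - <<'E'
from bench import arm,optics
from h import *
e=optics.get_image("scene");W=cloud(e)
P=W[170:250,200:330].reshape(-1,3);P=P[(P[:,2]>53)&(P[:,2]<60)];print(len(P),cv2.minAreaRect(P[:,:2].astype(np.float32)))
F=W[225:250,230:300].reshape(-1,3);F=F[(F[:,2]>36)&(F[:,2]<46)&(F[:,0]>500)];print("fence inner",np.percentile(F[:,0],1))
E
```

```text
1679 ((472.2735900878906, -104.5185546875), (94.64667510986328, 140.239013671875), 0.011177171021699905)
fence inner 514.288547453471
```

The billet, at about (515,253), sits flush on the fence and the stop. The bottle is in the caddy at (255,100), the plane is in the tray at (545,115), and the bystanders look untouched.

```bash
python3 -c "
from bench import workorder
print(workorder.job_done())"
```

```text
the job is handed in; nothing more can be done
None
```

I handed the job in at about 26.5 s on the robot's clock. The bottle is in the caddy, the plane is in the tray, and the billet is home in the corner. The hand-in gives no verdict, so the results below are my own checks.

- **Bottle:** I lowered it until it touched the caddy floor at about 5 N, then let go. Its cap top reads 122 mm, which matches standing upright on the floor.
- **Plane:** I turned it about 93° and set it down in the tray at about 7 N. It sits within about 2 mm of the tray's centre, with its top near 73 mm (74 expected).
- **Billet:** I pushed it against the fence at about 23 N, then slid it along to the stop at about 15 N. I skipped a final push towards the fence because it already looked seated.
    - **Top camera:** it showed gaps of -0.1 mm to the fence and -1.1 mm to the stop, and about 0.4° off parallel. The small negative gaps are within calibration error.
    - **Scene camera:** it agreed less well on x, at 472 mm against 466 mm. Its outline of the billet was also about 3 mm too wide, so I put that down to blurred edges and trusted the top camera.
- **Bystanders:** the can and tin measured within about 2 mm of where they started. I checked the tape and brush only by eye, and they look unmoved.

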